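# Lock a spring channel nut into the strut at the mark

## Task

Take the loose spring channel nut by its blue twist grip and fit it into the strut at the red mark: pass it through the slot with its long side along the slot, press it right down against its spring, twist it a quarter turn clockwise (seen from above) and let it rise so that both lips sit fully home in its grooves, square like the nut already fitted. Before letting go, prove that it has caught with a steady upward tug of about 15 N held for half a second. Never push or pull it with more than 20 N or wring it against its stop, and leave the other things where they are.

Things in the scene. Friction and masses are not known exactly. Their poses are not given: they have to be found in the camera images.
- nut: Loose steel channel nut, 34.8 x 20.4 x 9 mm, 64 mm high with its grip, 0.12 kg. Origin: centre of its underside; x along its length, z up. Two grooves 5 mm wide, 3 mm deep cross its top (along y) 12.2 mm from the middle. Two diagonal corners are cut: in the channel it turns only clockwise from above, stopping on the walls near 94 degrees (stay below 0.2 N m). A half turn about z fits the same.
- nut_grip (a point): Point on the nut's axis 50 mm above its underside, where to hold it: tips stay above the spring seat (z 24). Blue twist grip: 30 mm long (nut x), 12 mm thick (nut y: pinch), 34 mm tall, sliding with 4 mm play (2 N) up and down the shank, underside at z 24 to 28. Black 32 mm collar, 4 mm thick, underside at z 10, stops on the lips: spring 2.4 N plus 0.8 N per mm, solid after 7.2 mm.
- strut: Fixed steel strut channel, 41 x 41 mm, 320 mm long along its y, open slot upward, capped ends. Origin: centre of its underside on the table, z up. The slot is 22 mm wide; its two lips turn down 7 mm (2.5 mm thick, rounded tops, undersides at z = 34 mm); 36 mm between the inner walls. A fellow nut, already fitted and turned across, stands fixed at y = -125 mm, 92 mm high in all.
- slot (a point): Centre of the slot, level with the lips' top, 41 mm above the strut's underside. Nut underside above strut underside: 31 mm with the collar just on the lips; below 25 mm it is clear of the lips and can turn; 23.8 mm with the spring solid (push above 9 N); 28 mm with the lips home in its grooves, held by 5 N of spring pull; a tug then first takes up the grip's play. Square it before it rises.
- mark: Red paint strokes, 5 mm wide, across both lips and down the sides of the strut: the nut's middle belongs here. Origin: centre of the slot, level with the lips' top; y along the channel.
- tray: Light grey parts tray, 140 x 200 x 22 mm with a divider, floor 3 mm thick, fixed; the nut stands in its +y half, washers lie in the other. Origin: centre of its underside.
- magbase: Loose bystander: black magnetic base, 50 x 60 x 55 mm with a short steel post, 85 mm high in all. Origin: centre of its underside.
- lens: Loose bystander: 25 mm lens in a black ring on a post and 44 mm round foot, 95 mm high. Origin: centre of its underside.
- driver: Loose bystander: yellow-handled screwdriver, 170 mm long, lying beside the strut. Origin: middle of its underside, x along it.

How it is judged:
By the outcome, as a careful person would: the job done as asked, in the order asked, and still so for the second after the job is handed in, with the robot touching nothing.
It also fails if it takes over 67 s, if anything falls off the work surface, if the arm or the gripper's body presses on something with over 40 N, if the wrist force passes 120 N, or if a joint passes its speed limit or range.

## Robot

A 6-joint arm with a two-finger parallel gripper is mounted at the origin on the work surface. World frame = base frame: x ahead of the robot, y to its left, z up, the work surface at z = 0. Lengths are in m, angles in degrees, forces in N, time in s.
With the tool pointing down it reaches from about 0.4 to 0.825 m from the base axis. Payload 7 kg.
Tool frame: the origin (TCP) lies midway between the tips of the shut fingers; the grasp point (between the pads) lies 19 mm behind it; z points along the fingers, y is the line along which they close (so a half turn about z gives the same grasp; the last joint's range is limited). The gripper opens to 88 mm and grips with 3 to 60 N. Pads are 19 mm wide; open, the fingers measure 130 mm over their backs; the gripper's body (78 mm by 193 mm) begins 47 mm behind the grasp point.
Start: joints at [82.282, 20.546, 0.682, 0, -70.136, -16.507], TCP at [0.277, 0.616, 0.227] pointing down, gripper open.
Joint ranges: [-176.03, 176.03], [-82.01, 121.73], [-58.28, 71.71], [-173.87, 95.51], [-174.79, -0.11], [-173.66, 173.66]. Speed limits (degrees/s): [136.94, 136.94, 172.46, 180, 180, 180].

## Interface

Orientations are given as [roll, pitch, yaw] about the fixed x, y, z axes, in that order (R = Rz(yaw) Ry(pitch) Rx(roll)).
In Python, from plant import ctrl gives the robot as it stands.
- The arm moves only by the tool arm_command, never from a script. Its argument "steps" is a list of rows, each an object with "translation": the shift along the tool's x, y, z in mm, a list of three; "rotation": the turn, a rotation vector about the tool's x, y, z in units of 5 degrees (1.0 is 5 degrees), a list of three; "claw": the finger opening in mm, from 0 to 87.6. In form: [{"translation": [x, y, z], "rotation": [rx, ry, rz], "claw": claw}, ...]. A call has 1 to 5 rows; each row is the pose to reach, as a shift and turn from the pose commanded when the call began, along the tool's axes at that moment; what a row does not reach only later rows make up. A row lasts 1/10 s, in which the tool goes at most 50 mm and 8.59 degrees, less where a joint would pass 70% of its speed; a pose out of reach is approached as far as the arm can. A call with a gripper value outside its range is refused whole. The fingers move at their own pace and stop on an object; the grip force is fixed at half the most. Time passes only in rows, so rows that repeat a pose let the fingers close. It gives the time, the measured TCP pose, the force, the opening and the grip force at its end, in the units of the state.
- ctrl.get_obs(): the state, without advancing time (a new reading comes with each control period).
- ctrl.snapshot(name): name is "scene" or "top" or "wrist"; returns (picture, depth): 400x640x3 uint8, red, green, blue; 400x640 float32, m along the optical axis (not along the pixel's ray), 0 where there is no reading.
- ctrl.calibration(name): a dict with "vertical_fov" (degrees; the focal length in pixels is half the picture's height over the tangent of half this angle, whatever the lens; pixels are square), "cx", "cy" (the principal point, pixels), "k1" (the pictures are not rectified: a ray, as slopes to the right and down, at radius r is drawn at 1 + k1 r^2 times it, then the intrinsics apply), "rvec" (rotation vector, rad) and "tvec" (3), from world to camera coordinates, as OpenCV has them; the wrist camera has in their place "hand_eye" (4x4, takes a point from camera to tool coordinates, whose origin is the TCP and whose axes are the flange's). Camera axes: x right, y down, z forward; pixel columns grow to the right and rows downward; lengths in m; the calibration is good to about 2 mm. A picture is of the moment at which its call begins: read the wrist's pose just before it. calibration takes no time and is no camera call.
- ctrl.close_job(): hands the job in; it is judged then, once.
The state is a dict: "clock": time; "joint_pos": joint angles; "qvel": joint speeds; "tau": joint torques, N m; "tool_pos": TCP position; "orientation": TCP orientation; "force": force on the tool from outside, world axes, zero at the start; "moment": the same for the moment, N m; "opening": finger opening in m; "gripper_force": force on a finger pad.
Only numpy, scipy, OpenCV 4.12 (cv2) and the standard library are available. Lean on these libraries where they do the work, as an engineer would, in place of code of your own. Each camera call takes 0.05 s, during which the arm holds its last target. There are 200 camera calls.

## Working session

There is one attempt and no reset: what is moved stays moved. The work goes in short steps, Python scripts to look and compute and a tool call to move; the robot and the scene stay as the last step left them, time stands still between calls to the robot, and variables do not carry over. Pictures are saved under pics/ and viewed, at most 10 in all, crops included, and the job is handed in when it is done.

Besides the shell and the picture viewer there is one more tool, called after "Emit:" by a JSON object that holds its "fn" and its "kwargs", one argument or row to a line. arm_command: Moves the arm, as the interface text tells. Its arguments: {"type":"object","properties":{"steps":{"type":"array"}},"required":["steps"]}

```bash
mkdir -p pics; cat > h.py <<'E'
import numpy as np, cv2
from scipy.spatial.transform import Rotation as R
from plant import ctrl
def K(c):
    f=200/np.tan(np.radians(c["vertical_fov"])/2)
    return np.array([[f,0,c["cx"]],[0,f,c["cy"]],[0,0,1]]), np.array([c["k1"],0,0,0.])
def campose(name,obs=None):
    c=ctrl.calibration(name)
    if name!="wrist":
        Rm=cv2.Rodrigues(np.array(c["rvec"],float))[0]; t=np.array(c["tvec"]).ravel()
        return Rm.T,-Rm.T@t
    o=obs or ctrl.get_obs()
    T=np.eye(4); T[:3,:3]=R.from_euler("xyz",o["orientation"],degrees=True).as_matrix(); T[:3,3]=o["tool_pos"]
    H=T@np.array(c["hand_eye"]); return H[:3,:3],H[:3,3]
def ray(name,uv,obs=None):
    k,d=K(ctrl.calibration(name)); Rm,o=campose(name,obs)
    p=cv2.undistortPoints(np.array(uv,float).reshape(-1,1,2),k,d).reshape(-1,2)
    return o,np.c_[p,np.ones(len(p))]@Rm.T
def onplane(name,uv,z,obs=None):
    o,d=ray(name,uv,obs); return o+d*((z-o[2])/d[:,2])[:,None]
def cloud(name,dep,obs=None):
    v,u=np.mgrid[0:400,0:640]; o,d=ray(name,np.c_[u.ravel(),v.ravel()],obs)
    return (o+d*dep.reshape(-1,1)).reshape(400,640,3)
def snap(name,fn):
    ob=ctrl.get_obs(); p,d=ctrl.snapshot(name); cv2.imwrite(f"pics/{fn}.png",p[:,:,::-1]); np.savez(f"pics/{fn}.npz",p=p,d=d); return ob,p,d
E
python3 - <<'E'
from h import *
for n in ["scene","top"]: snap(n,n+"0"); print(n,campose(n))
print(ctrl.get_obs())
E
```

```text
scene (array([[-0.73037784,  0.37662831, -0.56982394],
       [ 0.68288966,  0.42033359, -0.59747919],
       [ 0.01448857, -0.82551244, -0.56419792]]), array([0.96248127, 0.41196547, 0.46272956]))
top (array([[ 0.01376565, -0.98934336,  0.14494906],
       [-0.99989782, -0.01306127,  0.00581006],
       [-0.00385492, -0.14501422, -0.98942206]]), array([ 0.43445765, -0.03154317,  0.85062627]))
{'clock': 0.1, 'joint_pos': array([ 8.22831497e+01,  2.05874938e+01,  6.40300708e-01, -2.00684508e-02,
       -7.01362209e+01, -1.65061962e+01]), 'qvel': array([-0.05365193, -0.10078371,  0.11170584,  0.1621629 , -0.05286936,
        0.0310831 ]), 'tau': array([-7.02230500e-04, -5.84162629e+01,  2.93749666e+01,  7.01552868e+00,
        1.01940637e-02, -3.53304790e-05]), 'tool_pos': array([0.27678488, 0.61516425, 0.22571692]), 'orientation': array([ 1.79914663e+02, -5.61274456e-03, -2.42298751e+01]), 'force': array([ 0.04706478, -0.78370495,  0.20437526]), 'moment': array([-0.00414065,  0.0046624 , -0.00164894]), 'gripper_force': 0.0, 'opening': 0.0873373126613256}
```

View pics/scene0.png

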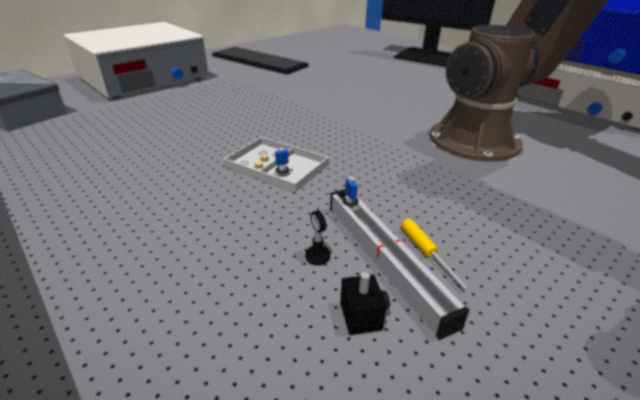

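View pics/top0.png

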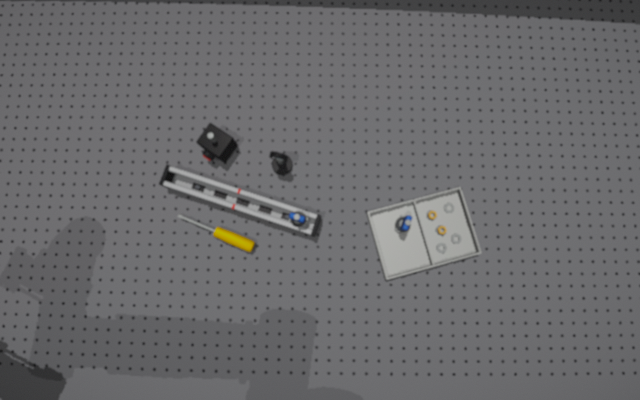

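The scene view shows the tray nut at about (281,160), the fitted nut at (350,190) and the red mark at (388,245). The top view shows the loose nut's grip at (407,224), the red mark at (236,198), the fitted nut at (297,217), the lens at (281,161) and the base at (215,142).

```bash
python3 - <<'E'
from h import *
for n in ["top","scene"]:
    z=np.load(f"pics/{n}0.npz"); p,d=z["p"],z["d"]; hsv=cv2.cvtColor(p,cv2.COLOR_RGB2HSV); C=cloud(n,d)
    for nm,m in [("blue",cv2.inRange(hsv,(100,120,50),(130,255,255))),("red",cv2.inRange(hsv,(0,120,60),(8,255,255))|cv2.inRange(hsv,(172,120,60),(180,255,255)))]:
        k,l,s,c=cv2.connectedComponentsWithStats(m)
        for i in range(1,k):
            if s[i,4]>4 and s[i,4]<2000:
                q=C[(l==i)&(d>0)]; 
                if len(q) and .2<np.median(q[:,0])<.9 and -.6<np.median(q[:,1])<.8: print(n,nm,c[i].round(1),s[i,4],np.median(q,0).round(3),q.max(0).round(3))
    # strut points by height band
    m=(d>0)&(C[...,2]>.034)&(C[...,2]<.048); q=C[m]
    if n=="top":
        im=(m*255).astype(np.uint8); k,l,s,c=cv2.connectedComponentsWithStats(im)
        for i in range(1,k):
            if s[i,4]>60:
                w=C[l==i][:,:2].astype(np.float32); print(s[i],cv2.minAreaRect(w))
E
```

```text
top blue [291.2 215.2] 25 [0.508 0.025 0.084] [0.517 0.036 0.087]
top blue [301.8 219. ] 34 [0.5   0.005 0.084] [0.508 0.011 0.087]
top blue [407.6 217.6] 18 [ 0.507 -0.199  0.061] [ 0.511 -0.195  0.063]
top blue [404.4 226.9] 37 [ 0.49  -0.192  0.06 ] [ 0.498 -0.189  0.064]
top red [207.  157.3] 15 [0.629 0.205 0.032] [0.633 0.212 0.042]
top red [238.6 190.6] 5 [0.558 0.135 0.042] [0.563 0.136 0.043]
top red [232.7 206.8] 6 [0.526 0.145 0.04 ] [0.53  0.152 0.042]
[202 149  12  10  68] ((0.6355608701705933, 0.20309729874134064), (0.02334216795861721, 0.012145571410655975), 57.87776565551758)
[ 159  164  163   72 1770] ((0.5428416132926941, 0.13372619450092316), (0.3330378830432892, 0.04378536716103554), 72.50897979736328)
scene blue [281.4 156.9] 164 [ 0.501 -0.194  0.048] [ 0.515 -0.188  0.064]
scene blue [350.6 189.1] 186 [0.509 0.021 0.072] [0.514 0.03  0.087]
scene red [397.2 240.3] 6 [0.528 0.144 0.041] [0.532 0.146 0.042]
scene red [378.6 249.4] 23 [0.563 0.133 0.036] [0.565 0.136 0.041]
```

```bash
cat >> h.py <<'E'
def delta(pos,yaw,o=None):
    o=o or ctrl.get_obs(); A=R.from_euler("xyz",o["orientation"],degrees=True); B=R.from_euler("xyz",[180,0,yaw],degrees=True)
    print("pose",o["tool_pos"].round(4),o["orientation"].round(2),"t",o["clock"]); 
    print("trans mm",(A.inv().apply(np.array(pos)-o["tool_pos"])*1000).round(1),"rot",((A.inv()*B).as_rotvec(degrees=True)/5).round(3))
E
python3 - <<'E'
from h import *
print(np.array(ctrl.calibration("wrist")["hand_eye"]).round(3),ctrl.calibration("wrist"))
delta([.543,.141,.25],-17.5)
delta([.5,-.196,.2],-22)
E
```

```text
[[ 0.001 -0.961 -0.278  0.076]
 [ 1.     0.001 -0.    -0.001]
 [ 0.    -0.278  0.961 -0.159]
 [ 0.     0.     0.     1.   ]] {'vertical_fov': 60.392924561955816, 'cx': 323.18886583802424, 'cy': 197.2456943865209, 'k1': -0.049041138488615334, 'hand_eye': array([[ 6.97277625e-04, -9.60644087e-01, -2.77781304e-01,
         7.56092522e-02],
       [ 9.99999699e-01,  7.64453596e-04, -1.33523784e-04,
        -7.91104347e-04],
       [ 3.40619750e-04, -2.77781127e-01,  9.60644330e-01,
        -1.58896582e-01],
       [ 0.00000000e+00,  0.00000000e+00,  0.00000000e+00,
         1.00000000e+00]])}
pose [0.2768 0.6152 0.2257] [ 1.7991e+02 -1.0000e-02 -2.4230e+01] t 0.1
trans mm [437.4 323.2 -23.8] rot [ 0.017 -0.    -1.346]
pose [0.2768 0.6152 0.2257] [ 1.7991e+02 -1.0000e-02 -2.4230e+01] t 0.1
trans mm [536.4 648.1  26.7] rot [ 0.017 -0.001 -0.446]
```

Emit:
{"fn": "arm_command", "kwargs": {
  "steps": [
    {"translation": [437, 323, -25], "rotation": [0, 0, -1.35], "claw": 87},
    {"translation": [437, 323, -25], "rotation": [0, 0, -1.35], "claw": 87},
    {"translation": [437, 323, -25], "rotation": [0, 0, -1.35], "claw": 87},
    {"translation": [437, 323, -25], "rotation": [0, 0, -1.35], "claw": 87},
    {"translation": [437, 323, -25], "rotation": [0, 0, -1.35], "claw": 87}
  ]
}}

```text
clock: 0.6
tool_pos: [0.3996, 0.3958, 0.2379]
orientation: [180.0, 0.0, -17.5]
force: [0.9, 1.0, 0.8]
opening: 0.0871
gripper_force: 0.0
```

Emit:
{"fn": "arm_command", "kwargs": {
  "steps": [
    {"translation": [213, 200, -12], "rotation": [0, 0, 0], "claw": 87},
    {"translation": [213, 200, -12], "rotation": [0, 0, 0], "claw": 87},
    {"translation": [213, 200, -12], "rotation": [0, 0, 0], "claw": 87},
    {"translation": [213, 200, -12], "rotation": [0, 0, 0], "claw": 87},
    {"translation": [213, 200, -12], "rotation": [0, 0, 0], "claw": 87}
  ]
}}

```text
clock: 1.1
tool_pos: [0.522, 0.1781, 0.2484]
orientation: [-180.0, 0.0, -17.5]
force: [1.7, 1.5, -0.2]
opening: 0.0867
gripper_force: 0.0
```

Emit:
{"fn": "arm_command", "kwargs": {
  "steps": [
    {"translation": [37, 34, -2], "rotation": [0, 0, 0], "claw": 87},
    {"translation": [37, 34, -2], "rotation": [0, 0, 0], "claw": 87},
    {"translation": [37, 34, -2], "rotation": [0, 0, 0], "claw": 87}
  ]
}}

```text
clock: 1.4
tool_pos: [0.5468, 0.135, 0.2498]
orientation: [180.0, 0.0, -17.7]
force: [-0.6, 0.2, 0.5]
opening: 0.087
gripper_force: 0.0
```

```bash
python3 - <<'E'
from h import *
o,p,d=snap("wrist","w_mark"); print(o["tool_pos"],o["orientation"],o["joint_pos"],o["clock"])
np.save("pics/w_mark_obs.npy",o,allow_pickle=True)
E
```

```text
[0.54681669 0.13503268 0.2497874 ] [ 1.79969004e+02  4.41555323e-02 -1.76560554e+01] [ 3.37694980e+01  9.24237457e+00 -1.15686270e+01 -1.62483438e-02
 -6.92407645e+01  3.85802245e+01] 1.4
```

View pics/w_mark.png

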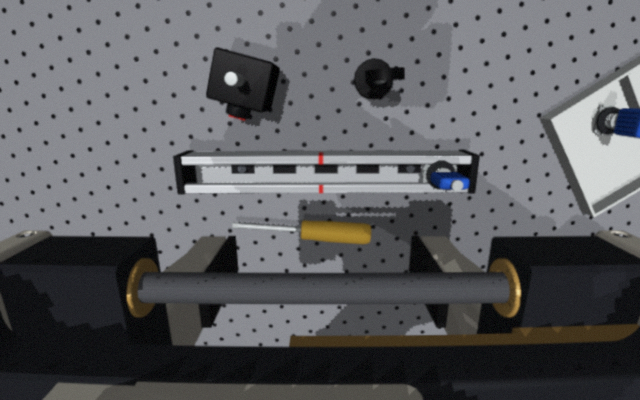

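The wrist view shows the red strokes at (321,158) and (321,188), with the lips along rows 159 and 188. The fitted nut is at (450,180), and the loose nut is at the right edge, (615,120).

```bash
cat > mark.py <<'E'
from h import *
def meas(f,o):
    z=np.load(f"pics/{f}.npz"); p,d=z["p"],z["d"]; hsv=cv2.cvtColor(p,cv2.COLOR_RGB2HSV)
    m=cv2.inRange(hsv,(0,120,60),(8,255,255))|cv2.inRange(hsv,(172,120,60),(180,255,255)); m[:130]=0;m[230:]=0
    k,l,s,c=cv2.connectedComponentsWithStats(m)
    P=[onplane("wrist",[c[i]],.041,o)[0] for i in range(1,k) if s[i,4]>8]
    for i in range(1,k): print(c[i].round(1),s[i])
    print(np.array(P).round(4),np.mean(P,0).round(4))
    # bright lips
    b=((hsv[...,1]<60)&(hsv[...,2]>165)).astype(np.uint8)*255
    b[:130]=0;b[230:]=0;b[:,:200]=0;b[:,420:]=0
    L=[]
    for lo,hi in [(130,173),(173,230)]:
        v,u=np.nonzero(b[lo:hi]); q=onplane("wrist",np.c_[u,v+lo],.041,o)[:,:2]
        vx,vy,x,y=cv2.fitLine(q.astype(np.float32),cv2.DIST_HUBER,0,.01,.01).ravel(); L.append((x,y)); print("lip",x,y,np.degrees(np.arctan2(vy,vx)),len(q))
        L[-1]=(np.array([x,y]),np.array([vx,vy]))
    t=L[0][1]*np.sign(L[0][1][1]); n=np.array([-t[1],t[0]]); 
    print("gap between lips mm",(L[0][0]-L[1][0])@n*1e3)
    M=np.mean(P,0)[:2]; mid=((L[0][0]+L[1][0])/2-M)@n; print("mark on lip midline",(M+n*mid).round(4),mid)
if __name__=="__main__":
    meas("w_mark",np.load("pics/w_mark_obs.npy",allow_pickle=True).item())
    z=np.load("pics/w_mark.npz");p,d=z["p"],z["d"];o=np.load("pics/w_mark_obs.npy",allow_pickle=True).item()
    C=cloud("wrist",d,o);m=cv2.inRange(C.astype(np.float32),(.4,-.1,.038),(.7,.4,.045));m[230:]=0
    print("depth z of lip",[C[v,u].round(4) for v,u in [(159,300),(159,350),(188,300),(188,350)]])
E
python3 mark.py; python3 -c "
from h import *
delta([.5,-.196,.2],-22)"
```

```text
[320.5 158.5] [319 153   4  12  48]
[320.5 188.7] [319 185   4   8  30]
[[0.5601 0.1346 0.041 ]
 [0.5279 0.1448 0.041 ]] [0.544  0.1397 0.041 ]
lip 0.565985 0.16173477 73.275856 1988
lip 0.5332823 0.14089838 73.11933 3652
gap between lips mm -25.323496
mark on lip midline [0.546  0.1391] -0.0020635080702432152
depth z of lip [array([0.5663, 0.1558, 0.0414]), array([0.5502, 0.1044, 0.0425]), array([0.5356, 0.1662, 0.0412]), array([0.519 , 0.1135, 0.0414])]
pose [0.5465 0.1361 0.2499] [ 1.7998e+02  4.0000e-02 -1.7560e+01] t 1.45
trans mm [ 55.9 330.6  49.9] rot [0.004 0.008 0.889]
```

Emit:
{"fn": "arm_command", "kwargs": {
  "steps": [
    {"translation": [56, 331, 50], "rotation": [0, 0, 0.9], "claw": 87},
    {"translation": [56, 331, 50], "rotation": [0, 0, 0.9], "claw": 87},
    {"translation": [56, 331, 50], "rotation": [0, 0, 0.9], "claw": 87},
    {"translation": [56, 331, 50], "rotation": [0, 0, 0.9], "claw": 87},
    {"translation": [56, 331, 50], "rotation": [0, 0, 0.9], "claw": 87}
  ]
}}

```text
clock: 1.95
tool_pos: [0.5123, -0.1085, 0.2134]
orientation: [-180.0, -0.0, -21.8]
force: [1.5, 0.8, 0.5]
opening: 0.0871
gripper_force: 0.0
```

Emit:
{"fn": "arm_command", "kwargs": {
  "steps": [
    {"translation": [9, 86, 13], "rotation": [0, 0, 0], "claw": 87},
    {"translation": [9, 86, 13], "rotation": [0, 0, 0], "claw": 87},
    {"translation": [9, 86, 13], "rotation": [0, 0, 0], "claw": 87},
    {"translation": [9, 86, 13], "rotation": [0, 0, 0], "claw": 87}
  ]
}}

```text
clock: 2.35
tool_pos: [0.4888, -0.1911, 0.2003]
orientation: [180.0, 0.0, -22.0]
force: [0.7, -0.2, -0.7]
opening: 0.0875
gripper_force: 0.0
```

```bash
python3 - <<'E'
from h import *
o,p,d=snap("wrist","w_nut"); np.save("pics/w_nut_obs.npy",o,allow_pickle=True); print(o["tool_pos"],o["orientation"],o["clock"])
C=cloud("wrist",d,o); hsv=cv2.cvtColor(p,cv2.COLOR_RGB2HSV)
m=cv2.inRange(hsv,(100,120,40),(130,255,255)); m[235:]=0
k,l,s,c=cv2.connectedComponentsWithStats(m)
for i in range(1,k):
    if s[i,4]>30:
        q=C[(l==i)&(d>0)]; print(c[i].round(1),s[i],np.median(q,0).round(4),np.percentile(q,98,axis=0).round(4))
        top=q[(q[:,2]>np.percentile(q[:,2],98)-.004)]; print(len(top),top.mean(0).round(4),cv2.minAreaRect((top[:,:2]*1000).astype(np.float32)))
E
```

```text
[ 0.48884226 -0.1911086   0.20031672] [ 1.79999097e+02  2.02335663e-02 -2.19800088e+01] 2.35
[327.  160.8] [320 152  15  19 228] [ 0.5088 -0.202   0.0623] [ 0.5131 -0.1947  0.0647]
150 [ 0.5072 -0.2014  0.063 ] ((506.8433837890625, -201.12132263183594), (10.591108322143555, 11.499333381652832), 67.89674377441406)
[328. 184.] [322 179  13  10 100] [ 0.4895 -0.1949  0.0633] [ 0.4945 -0.19    0.0647]
98 [ 0.4896 -0.195   0.0633] ((490.0105285644531, -195.33445739746094), (10.716222763061523, 8.300522804260254), 67.89904022216797)
```

View pics/w_nut.png

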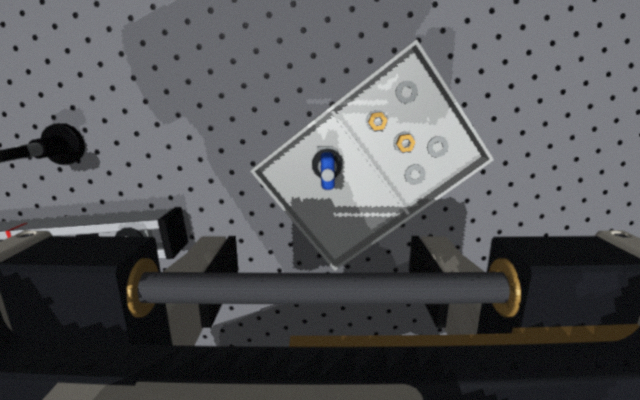

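The view shows the loose nut's grip spanning rows 152–189 at column ~328, with its silver shank end at (328,174). The black collar is at (325,165).

```bash
python3 - <<'E'
from h import *
z=np.load("pics/w_nut.npz");p,d=z["p"],z["d"];o=np.load("pics/w_nut_obs.npy",allow_pickle=True).item()
C=cloud("wrist",d,o);hsv=cv2.cvtColor(p,cv2.COLOR_RGB2HSV)
print(C[150:192,328,2].round(4))
m=cv2.inRange(hsv,(100,120,40),(130,255,255)); m[235:]=0
r=(slice(145,200),slice(310,345)); 
s=np.zeros_like(m); s[r]=255
m=m&s
v,u=np.nonzero(m&(np.where(C[...,2]>.058,255,0).astype(np.uint8)))
q=onplane("wrist",np.c_[u,v],.062,o)[:,:2]*1000
rc=cv2.minAreaRect(q.astype(np.float32)); print(rc)
sh=s&cv2.inRange(C[...,2].astype(np.float32),.057,.075)&cv2.inRange(hsv,(0,0,90),(180,90,255)); v,u=np.nonzero(sh); print(len(u),u.mean(),v.mean(),onplane("wrist",[[u.mean(),v.mean()]],.067,o),C[v,u].mean(0))
vx,vy,x,y=cv2.fitLine(q.astype(np.float32),cv2.DIST_L2,0,.01,.01).ravel(); print("ang",np.degrees(np.arctan2(vy,vx)),x,y)
E
```

```text
[0.0188 0.0184 0.0327 0.0391 0.0457 0.0506 0.0566 0.0622 0.0614 0.0637
 0.063  0.0635 0.0634 0.0638 0.064  0.0653 0.0633 0.0646 0.0624 0.0665
 0.0677 0.0667 0.067  0.0672 0.0672 0.0684 0.0667 0.0666 0.0677 0.068
 0.0661 0.0673 0.0629 0.0629 0.0626 0.0641 0.0649 0.0632 0.064  0.0623
 0.0027 0.0032]
((499.8304748535156, -198.76507568359375), (11.444293975830078, 29.65467071533203), 68.54893493652344)
137 327.2919708029197 175.27737226277372 [[ 0.49799714 -0.19776662  0.067     ]] [ 0.49794502 -0.1977424   0.06683811]
ang -20.185108 500.61182 -199.07341
```

```bash
python3 -c "
from h import *
delta([.4985,-.1982,.034],-21.5)"
```

```text
pose [ 0.4893 -0.1906  0.2006] [-1.7999e+02 -1.0000e-02 -2.1920e+01] t 2.4
trans mm [ 11.4   3.7 166.6] rot [-0.002 -0.002 -0.083]
```

Emit:
{"fn": "arm_command", "kwargs": {
  "steps": [
    {"translation": [11.4, 3.7, 100], "rotation": [0, 0, -0.08], "claw": 50},
    {"translation": [11.4, 3.7, 100], "rotation": [0, 0, -0.08], "claw": 50},
    {"translation": [11.4, 3.7, 100], "rotation": [0, 0, -0.08], "claw": 50},
    {"translation": [11.4, 3.7, 100], "rotation": [0, 0, -0.08], "claw": 50}
  ]
}}

```text
clock: 2.8
tool_pos: [0.4985, -0.1983, 0.1009]
orientation: [179.9, 0.1, -21.4]
force: [-0.1, 0.2, 1.0]
opening: 0.0602
gripper_force: 0.0
```

```bash
python3 -c "
from h import *
delta([.4985,-.1982,.034],-21.5)"
```

```text
pose [ 0.4985 -0.1983  0.1009] [ 1.7993e+02  9.0000e-02 -2.1440e+01] t 2.8
trans mm [ 0.1 -0.1 66.9] rot [0.014 0.019 0.012]
```

Emit:
{"fn": "arm_command", "kwargs": {
  "steps": [
    {"translation": [0, 0, 40], "rotation": [0, 0, 0], "claw": 40},
    {"translation": [0, 0, 60], "rotation": [0, 0, 0], "claw": 40},
    {"translation": [0, 0, 67], "rotation": [0, 0, 0], "claw": 40},
    {"translation": [0, 0, 67], "rotation": [0, 0, 0], "claw": 25},
    {"translation": [0, 0, 67], "rotation": [0, 0, 0], "claw": 5}
  ]
}}

```text
clock: 3.3
tool_pos: [0.4999, -0.1992, 0.0357]
orientation: [-180.0, -0.2, -21.5]
force: [0.1, 0.2, -0.3]
opening: 0.0292
gripper_force: 0.0
```

Emit:
{"fn": "arm_command", "kwargs": {
  "steps": [
    {"translation": [0, 0, 0], "rotation": [0, 0, 0], "claw": 5},
    {"translation": [0, 0, 0], "rotation": [0, 0, 0], "claw": 5},
    {"translation": [0, 0, 0], "rotation": [0, 0, 0], "claw": 5},
    {"translation": [0, 0, 0], "rotation": [0, 0, 0], "claw": 5}
  ]
}}

```text
clock: 3.7
tool_pos: [0.4988, -0.1994, 0.0341]
orientation: [-180.0, -0.1, -21.6]
force: [1.6, 0.7, 1.2]
opening: 0.012
gripper_force: 30.0
```

Emit:
{"fn": "arm_command", "kwargs": {
  "steps": [
    {"translation": [0, 0, -15], "rotation": [0, 0, 0], "claw": 5},
    {"translation": [0, 0, -60], "rotation": [0, 0, 0], "claw": 5},
    {"translation": [0, 0, -105], "rotation": [0, 0, 0], "claw": 5},
    {"translation": [0, 0, -140], "rotation": [0, 0, 0], "claw": 5},
    {"translation": [0, 0, -140], "rotation": [0, 0, 0], "claw": 5}
  ]
}}

```text
clock: 4.2
tool_pos: [0.5008, -0.1999, 0.1787]
orientation: [-179.9, -0.5, -21.5]
force: [0.8, 0.2, -1.6]
opening: 0.0116
gripper_force: 30.0
```

```bash
python3 - <<'E'
from h import *
o,p,d=snap("wrist","w_held"); print(o["force"],o["opening"])
cv2.imwrite("pics/w_held_c.png",cv2.resize(p[150:400,200:450,::-1],None,fx=2.4,fy=2.4,interpolation=cv2.INTER_CUBIC))
delta([.544,.140,.2],73)
E
```

```text
[ 0.76119657  0.23486201 -1.63568055] 0.011625484323017755
pose [ 0.4993 -0.1994  0.1759] [-179.91   -0.26  -21.58] t 4.25
trans mm [ -83.2 -332.1  -24. ] rot [  0.029  -0.055 -18.916]
```

View pics/w_held_c.png

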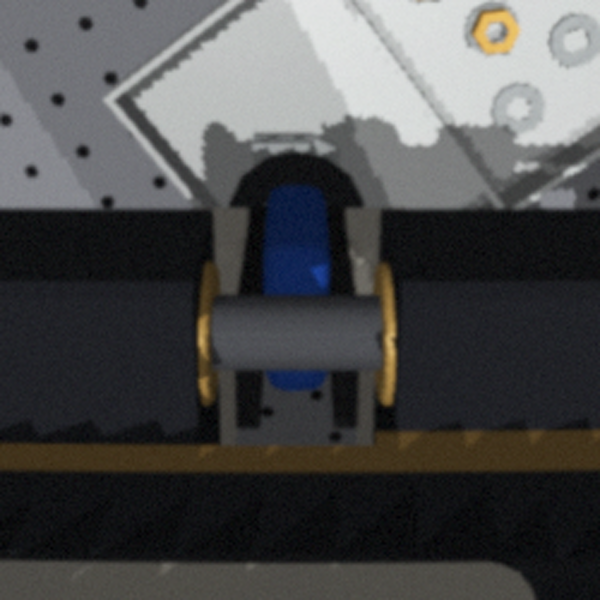

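In the crop, the blue grip is held squarely between the pads. Its front bottom edge is at crop row 185, its top front edge at row 245 and its back edge at row 388, all around column 297.

```bash
python3 - <<'E'
from h import *
c=ctrl.calibration("wrist");k,dd=K(c);H=c["hand_eye"]
for row,z in [(185,.005),(245,-.029),(388,-.029)]:
    p=cv2.undistortPoints(np.array([[[297/2.4+200,row/2.4+150]]]),k,dd).reshape(2); d=H[:3,:3]@np.r_[p,1]; o=H[:3,3]; print(((o+d*(z-o[2])/d[2])*1000).round(1))
E
```

```text
[12.4 -0.5  5. ]
[ 14.5  -0.5 -29. ]
[-14.1  -0.5 -29. ]
```

```bash
python3 -c "
from h import *
delta([.5235,.073,.165],73)"
```

```text
pose [ 0.4993 -0.1994  0.1759] [-179.91   -0.26  -21.58] t 4.25
trans mm [ -77.8 -262.2   10.9] rot [  0.029  -0.055 -18.916]
```

Emit:
{"fn": "arm_command", "kwargs": {
  "steps": [
    {"translation": [-7, -24, 0], "rotation": [0, 0, -1.7], "claw": 5},
    {"translation": [-14, -47, 0], "rotation": [0, 0, -3.4], "claw": 5},
    {"translation": [-21, -71, 0], "rotation": [0, 0, -5.1], "claw": 5},
    {"translation": [-28, -95, 0], "rotation": [0, 0, -6.8], "claw": 5},
    {"translation": [-35, -119, 0], "rotation": [0, 0, -8.5], "claw": 5}
  ]
}}

```text
clock: 4.75
tool_pos: [0.5081, -0.0749, 0.1717]
orientation: [-179.9, 0.2, 21.2]
force: [0.3, 0.2, -1.9]
opening: 0.0117
gripper_force: 30.0
```

```bash
python3 -c "
from h import *
delta([.5235,.073,.165],73)"
```

```text
pose [ 0.5081 -0.0749  0.1717] [-1.7994e+02  1.7000e-01  2.1240e+01] t 4.75
trans mm [  67.9 -132.3    6.7] rot [ -0.026   0.026 -10.351]
```

Emit:
{"fn": "arm_command", "kwargs": {
  "steps": [
    {"translation": [12, -22, 0], "rotation": [0, 0, -1.7], "claw": 5},
    {"translation": [23, -44, 0], "rotation": [0, 0, -3.4], "claw": 5},
    {"translation": [34, -66, 0], "rotation": [0, 0, -5.1], "claw": 5},
    {"translation": [45, -88, 0], "rotation": [0, 0, -6.8], "claw": 5},
    {"translation": [56, -110, 2], "rotation": [0, 0, -8.5], "claw": 5}
  ]
}}

```text
clock: 5.25
tool_pos: [0.5214, 0.0477, 0.1699]
orientation: [-179.9, 0.1, 63.8]
force: [-0.5, -0.0, -2.1]
opening: 0.012
gripper_force: 30.0
```

```bash
python3 -c "
from h import *
delta([.5235,.073,.165],73)"
```

```text
pose [0.5214 0.0477 0.1699] [-1.7989e+02  1.1000e-01  6.3760e+01] t 5.25
trans mm [23.7 -9.3  4.9] rot [-0.024  0.019 -1.848]
```

Emit:
{"fn": "arm_command", "kwargs": {
  "steps": [
    {"translation": [12, -5, 5], "rotation": [0, 0, -1.5], "claw": 5},
    {"translation": [23.7, -9.3, 5], "rotation": [0, 0, -1.85], "claw": 5},
    {"translation": [23.7, -9.3, 5], "rotation": [0, 0, -1.85], "claw": 5},
    {"translation": [23.7, -9.3, 5], "rotation": [0, 0, -1.85], "claw": 5}
  ]
}}

```text
clock: 5.65
tool_pos: [0.5242, 0.0721, 0.1659]
orientation: [-179.9, 0.1, 72.5]
force: [0.0, 0.4, -0.9]
opening: 0.0118
gripper_force: 30.0
```

```bash
python3 - <<'E'
from h import *
o,p,d=snap("wrist","w_m2"); np.save("pics/w_m2_obs.npy",o,allow_pickle=True); print(o["tool_pos"],o["orientation"],o["joint_pos"])
E
```

```text
[0.52423309 0.07212163 0.1658866 ] [-1.79939974e+02  5.64659891e-02  7.25357524e+01] [ 2.90806580e+01  9.75310146e+00 -2.25521919e+01 -5.60006163e-03
 -5.77769815e+01  1.33458054e+02]
```

View pics/w_m2.png

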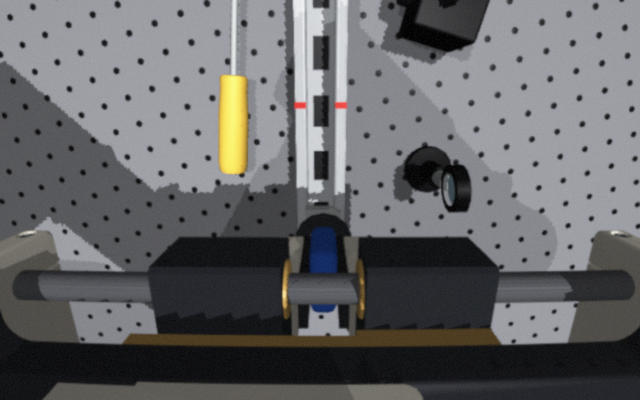

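The wrist view shows the red strokes at (300,104) and (341,104), with the strut lips running vertically at columns ~301 and ~341. The held nut is at (322,240), in line with the slot.

```bash
cat > m2.py <<'E'
from h import *
import sys
f=sys.argv[1]; z=np.load(f"pics/{f}.npz"); p=z["p"]; o=np.load(f"pics/{f}_obs.npy",allow_pickle=True).item(); hsv=cv2.cvtColor(p,cv2.COLOR_RGB2HSV)
m=cv2.inRange(hsv,(0,90,60),(10,255,255))|cv2.inRange(hsv,(170,90,60),(180,255,255)); m[230:]=0
k,l,s,c=cv2.connectedComponentsWithStats(m); P=[]
for i in range(1,k):
    if s[i,4]>8: P.append(onplane("wrist",[c[i]],.041,o)[0]); print(c[i].round(1),s[i],P[-1].round(4))
print("mean",np.mean(P,0).round(4))
g=cv2.cvtColor(p,cv2.COLOR_RGB2GRAY).astype(int)
for r in [40,70,120,140]: print(r,g[r,284:358].tolist())
E
python3 m2.py w_m2
```

```text
[299.3 104.9] [294 102  12   7  81] [0.5278 0.145  0.041 ]
[340.5 104.7] [335 102  12   7  77] [0.5592 0.1352 0.041 ]
mean [0.5435 0.1401 0.041 ]
40 [114, 98, 91, 91, 86, 89, 89, 89, 90, 121, 187, 210, 209, 211, 208, 210, 210, 211, 220, 229, 205, 174, 171, 203, 212, 213, 214, 210, 186, 125, 75, 66, 66, 68, 69, 68, 67, 59, 35, 26, 24, 20, 27, 25, 51, 80, 99, 106, 106, 106, 106, 127, 169, 204, 225, 221, 215, 218, 216, 215, 218, 214, 210, 183, 146, 136, 137, 137, 138, 134, 141, 136, 134, 134]
70 [138, 127, 81, 39, 15, 11, 19, 19, 31, 68, 127, 190, 212, 213, 212, 213, 213, 212, 214, 222, 215, 187, 170, 189, 208, 213, 212, 210, 202, 187, 180, 181, 179, 179, 182, 180, 179, 173, 151, 110, 90, 87, 86, 84, 91, 106, 108, 105, 108, 107, 112, 137, 179, 213, 227, 222, 216, 215, 216, 216, 214, 207, 182, 147, 138, 138, 137, 133, 134, 136, 138, 136, 138, 138]
120 [163, 159, 138, 106, 89, 89, 92, 89, 82, 75, 87, 140, 196, 208, 211, 212, 210, 209, 209, 213, 215, 198, 176, 176, 201, 210, 212, 208, 195, 150, 81, 50, 51, 50, 53, 48, 48, 43, 28, 20, 18, 20, 21, 36, 68, 95, 107, 104, 102, 102, 117, 155, 193, 210, 216, 209, 211, 214, 213, 209, 206, 188, 151, 136, 136, 136, 139, 141, 137, 135, 139, 138, 139, 137]
140 [148, 139, 137, 132, 110, 77, 67, 68, 67, 71, 86, 137, 190, 207, 208, 209, 210, 212, 212, 213, 212, 204, 184, 175, 200, 209, 210, 211, 210, 211, 209, 210, 210, 208, 209, 208, 211, 207, 186, 147, 113, 107, 106, 105, 107, 109, 107, 106, 102, 106, 120, 160, 193, 212, 212, 214, 213, 213, 212, 212, 207, 191, 156, 137, 138, 140, 136, 138, 139, 139, 137, 139, 138, 135]
```

```bash
python3 - <<'E'
from h import *
o=np.load("pics/w_m2_obs.npy",allow_pickle=True).item()
q=onplane("wrist",[[293.4,40],[347.6,40],[295.25,140],[345.6,140],[294.9,120],[345.6,120]],.0405,o)
A,B,Cc=[(q[i]+q[i+1])/2 for i in (0,2,4)]
for a in (0,2,4): print(np.linalg.norm(q[a]-q[a+1])*1e3)
t=(A-B)[:2]; print(A,B,Cc,"ang",np.degrees(np.arctan2(t[1],t[0])))
t/=np.linalg.norm(t); M=np.array([.5435,.1401]); print("mark on midline",B[:2]+t*((M-B[:2])@t))
delta([.5435,.1401,.10],72.8)
E
```

```text
41.59383517039403
41.422641590512605
41.09100744281853
[0.55854598 0.18620717 0.0405    ] [0.53540134 0.11316442 0.0405    ] [0.54013473 0.12860729 0.0405    ] ang 72.41844861032787
mark on midline [0.54389646 0.13997438]
pose [0.5243 0.0719 0.1661] [-1.7996e+02  4.0000e-02  7.2530e+01] t 5.7
trans mm [70.9 -2.1 66.1] rot [-0.008  0.008 -0.053]
```

Emit:
{"fn": "arm_command", "kwargs": {
  "steps": [
    {"translation": [35, -1, 30], "rotation": [0, 0, -0.05], "claw": 5},
    {"translation": [71, -2.4, 60], "rotation": [0, 0, -0.02], "claw": 5},
    {"translation": [71, -2.4, 70], "rotation": [0, 0, -0.02], "claw": 5},
    {"translation": [71, -2.4, 76], "rotation": [0, 0, -0.02], "claw": 5},
    {"translation": [71, -2.4, 76], "rotation": [0, 0, -0.02], "claw": 5}
  ]
}}

```text
clock: 6.2
tool_pos: [0.5429, 0.1397, 0.0899]
orientation: [-179.9, 0.1, 72.7]
force: [-0.2, -0.0, -1.6]
opening: 0.0117
gripper_force: 30.0
```

Emit:
{"fn": "arm_command", "kwargs": {
  "steps": [
    {"translation": [0, 0, 0], "rotation": [0, 0, 0], "claw": 5},
    {"translation": [0, 0, 0], "rotation": [0, 0, 0], "claw": 5}
  ]
}}

```text
clock: 6.4
tool_pos: [0.544, 0.1404, 0.0917]
orientation: [179.9, -0.1, 72.7]
force: [0.5, 0.5, -1.3]
opening: 0.0119
gripper_force: 30.0
```

```bash
python3 - <<'E'
from h import *
delta([.5441,.1399,.085],72.6); o=ctrl.get_obs(); print(o["force"],o["moment"])
o,p,d=snap("wrist","w_pre")
s,q,d=snap("scene","s_pre")
a=cv2.resize(p[180:300,250:400,::-1],None,fx=4,fy=4); cv2.imwrite("pics/pre_c.png",a)
b=cv2.resize(q[180:300,310:460,::-1],None,fx=4,fy=4); cv2.imwrite("pics/pre_s.png",b)
E
```

```text
pose [0.544  0.1404 0.0917] [ 1.7992e+02 -8.0000e-02  7.2720e+01] t 6.4
trans mm [-0.4  0.2  6.7] rot [ 0.015 -0.016  0.023]
[ 0.46937267  0.51444566 -1.34295249] [-0.07867542 -0.07301267  0.00971515]
```

View pics/pre_c.png

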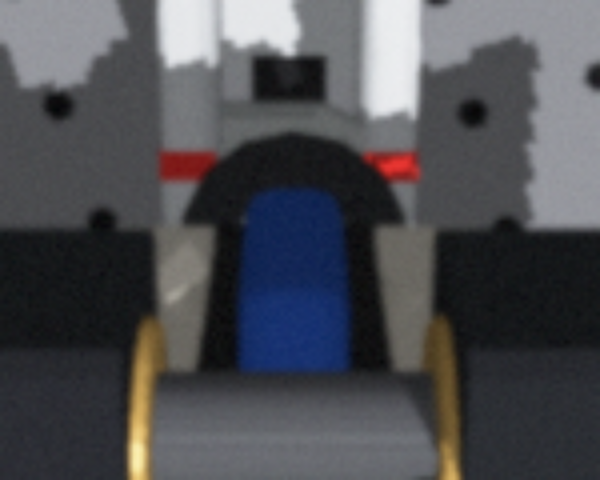

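The crop shows the strut's lip midline at column ~290 and the collar centre at ~295, so the nut sits ~0.7 mm towards tool +y. The red strokes at row 165 lie beside the collar, so I shift −0.6 mm in y and descend gently.

Emit:
{"fn": "arm_command", "kwargs": {
  "steps": [
    {"translation": [-0.4, -0.6, 5], "rotation": [0, 0, 0.02], "claw": 5},
    {"translation": [-0.4, -0.6, 10], "rotation": [0, 0, 0.02], "claw": 5},
    {"translation": [-0.4, -0.6, 14], "rotation": [0, 0, 0.02], "claw": 5},
    {"translation": [-0.4, -0.6, 17], "rotation": [0, 0, 0.02], "claw": 5},
    {"translation": [-0.4, -0.6, 17], "rotation": [0, 0, 0.02], "claw": 5}
  ]
}}

```text
clock: 7.0
tool_pos: [0.5425, 0.1405, 0.0728]
orientation: [-180.0, 0.1, 72.7]
force: [-0.0, 0.3, -0.9]
opening: 0.0118
gripper_force: 30.0
```

Emit:
{"fn": "arm_command", "kwargs": {
  "steps": [
    {"translation": [0, 0, 1], "rotation": [0, 0, 0], "claw": 5},
    {"translation": [0, 0, 2], "rotation": [0, 0, 0], "claw": 5},
    {"translation": [0, 0, 3], "rotation": [0, 0, 0], "claw": 5},
    {"translation": [0, 0, 4], "rotation": [0, 0, 0], "claw": 5}
  ]
}}

```text
clock: 7.4
tool_pos: [0.5429, 0.1406, 0.0695]
orientation: [180.0, -0.0, 72.7]
force: [0.6, -0.4, -1.2]
opening: 0.0114
gripper_force: 30.0
```

Emit:
{"fn": "arm_command", "kwargs": {
  "steps": [
    {"translation": [0, 0, 1], "rotation": [0, 0, 0], "claw": 5},
    {"translation": [0, 0, 2], "rotation": [0, 0, 0], "claw": 5},
    {"translation": [0, 0, 3], "rotation": [0, 0, 0], "claw": 5},
    {"translation": [0, 0, 4], "rotation": [0, 0, 0], "claw": 5}
  ]
}}

```text
clock: 7.8
tool_pos: [0.5428, 0.1406, 0.0654]
orientation: [180.0, -0.0, 72.7]
force: [1.2, 0.2, -1.4]
opening: 0.0114
gripper_force: 30.0
```

Emit:
{"fn": "arm_command", "kwargs": {
  "steps": [
    {"translation": [0, 0, 1], "rotation": [0, 0, 0], "claw": 5},
    {"translation": [0, 0, 2], "rotation": [0, 0, 0], "claw": 5},
    {"translation": [0, 0, 2], "rotation": [0, 0, 0], "claw": 5}
  ]
}}

```text
clock: 8.1
tool_pos: [0.5428, 0.1406, 0.0636]
orientation: [180.0, 0.0, 72.7]
force: [-0.5, 0.9, 1.2]
opening: 0.012
gripper_force: 30.0
```

Emit:
{"fn": "arm_command", "kwargs": {
  "steps": [
    {"translation": [0, 0, 1], "rotation": [0, 0, 0], "claw": 5},
    {"translation": [0, 0, 2], "rotation": [0, 0, 0], "claw": 5},
    {"translation": [0, 0, 2], "rotation": [0, 0, 0], "claw": 5}
  ]
}}

```text
clock: 8.4
tool_pos: [0.5428, 0.1406, 0.0615]
orientation: [180.0, -0.0, 72.7]
force: [-0.5, -0.0, 1.8]
opening: 0.0118
gripper_force: 30.0
```

Emit:
{"fn": "arm_command", "kwargs": {
  "steps": [
    {"translation": [0, 0, 1], "rotation": [0, 0, 0], "claw": 5},
    {"translation": [0, 0, 2], "rotation": [0, 0, 0], "claw": 5},
    {"translation": [0, 0, 2], "rotation": [0, 0, 0], "claw": 5}
  ]
}}

```text
clock: 8.7
tool_pos: [0.5429, 0.1406, 0.0594]
orientation: [180.0, -0.0, 72.7]
force: [-0.6, -0.5, 2.1]
opening: 0.012
gripper_force: 30.0
```

Emit:
{"fn": "arm_command", "kwargs": {
  "steps": [
    {"translation": [0, 0, 1], "rotation": [0, 0, 0], "claw": 5},
    {"translation": [0, 0, 2], "rotation": [0, 0, 0], "claw": 5},
    {"translation": [0, 0, 3], "rotation": [0, 0, 0], "claw": 5},
    {"translation": [0, 0, 3], "rotation": [0, 0, 0], "claw": 5}
  ]
}}

```text
clock: 9.1
tool_pos: [0.5428, 0.1406, 0.0565]
orientation: [180.0, 0.0, 72.7]
force: [-2.3, 0.5, 4.3]
opening: 0.012
gripper_force: 30.0
```

Emit:
{"fn": "arm_command", "kwargs": {
  "steps": [
    {"translation": [0, 0, 1], "rotation": [0, 0, 0], "claw": 5},
    {"translation": [0, 0, 2], "rotation": [0, 0, 0], "claw": 5},
    {"translation": [0, 0, 2], "rotation": [0, 0, 0], "claw": 5}
  ]
}}

```text
clock: 9.4
tool_pos: [0.5429, 0.1406, 0.0546]
orientation: [180.0, -0.0, 72.7]
force: [-1.6, 0.6, 6.3]
opening: 0.0117
gripper_force: 30.0
```

Emit:
{"fn": "arm_command", "kwargs": {
  "steps": [
    {"translation": [0, 0, 1], "rotation": [0, 0, 0], "claw": 5},
    {"translation": [0, 0, 1.5], "rotation": [0, 0, 0], "claw": 5},
    {"translation": [0, 0, 1.5], "rotation": [0, 0, 0], "claw": 5}
  ]
}}

```text
clock: 9.7
tool_pos: [0.5429, 0.1406, 0.0534]
orientation: [180.0, -0.0, 72.7]
force: [-2.9, -0.5, 7.8]
opening: 0.0115
gripper_force: 30.0
```

```bash
python3 - <<'E'
from h import *
for i in range(3):
    o=ctrl.get_obs(); print(o["tool_pos"].round(4),o["force"].round(2),o["moment"].round(3),o["joint_pos"][5].round(1)); ctrl.snapshot("top")
E
```

```text
[0.5429 0.1406 0.0534] [-2.86 -0.5   7.77] [-0.246  0.986  0.053] 128.1
[0.5429 0.1406 0.0533] [-1.89 -0.88  8.45] [-0.27   1.008  0.035] 128.2
[0.5429 0.1406 0.0533] [-2.22 -0.43  7.87] [-0.331  0.979  0.01 ] 128.1
```

Emit:
{"fn": "arm_command", "kwargs": {
  "steps": [
    {"translation": [0, -0.3, 0.5], "rotation": [0, 0, 0], "claw": 5},
    {"translation": [0, -0.3, 0.8], "rotation": [0, 0, 0], "claw": 5},
    {"translation": [0, -0.3, 0.8], "rotation": [0, 0, 0], "claw": 5},
    {"translation": [0, -0.3, 0.8], "rotation": [0, 0, 0], "claw": 5}
  ]
}}

```text
clock: 10.25
tool_pos: [0.5429, 0.1407, 0.0532]
orientation: [179.9, -0.0, 72.7]
force: [-3.4, -1.6, 13.7]
opening: 0.012
gripper_force: 30.0
```

```bash
python3 - <<'E'
from h import *
for i in range(2):
    o=ctrl.get_obs(); print(o["tool_pos"].round(4),o["force"].round(2),o["moment"].round(3)); ctrl.snapshot("top")
E
```

```text
[0.5429 0.1407 0.0532] [-3.38 -1.59 13.7 ] [-0.624  1.384 -0.042]
[0.5429 0.1407 0.0532] [-3.68 -0.72 12.95] [-0.65   1.41   0.017]
```

Emit:
{"fn": "arm_command", "kwargs": {
  "steps": [
    {"translation": [0, 0, -0.4], "rotation": [0, 0, 0], "claw": 5},
    {"translation": [0, 0, -0.4], "rotation": [0, 0, 1], "claw": 5},
    {"translation": [0, 0, -0.4], "rotation": [0, 0, 2], "claw": 5},
    {"translation": [0, 0, -0.4], "rotation": [0, 0, 3], "claw": 5},
    {"translation": [0, 0, -0.4], "rotation": [0, 0, 3], "claw": 5}
  ]
}}

```text
clock: 10.85
tool_pos: [0.5436, 0.1411, 0.0534]
orientation: [179.9, -0.1, 57.5]
force: [-0.7, -1.6, 7.5]
opening: 0.0116
gripper_force: 30.0
```

```bash
python3 - <<'E'
from h import *
for i in range(2):
    o=ctrl.get_obs(); print(o["tool_pos"].round(4),o["orientation"].round(2),o["force"].round(2),o["moment"].round(3)); ctrl.snapshot("top")
E
```

```text
[0.5436 0.1411 0.0534] [ 1.7992e+02 -1.0000e-01  5.7530e+01] [-0.69 -1.64  7.54] [-0.359  0.083 -0.023]
[0.5436 0.1411 0.0533] [ 1.7992e+02 -9.0000e-02  5.7660e+01] [ 0.16 -0.57  7.33] [-0.379  0.025 -0.024]
```

Emit:
{"fn": "arm_command", "kwargs": {
  "steps": [
    {"translation": [0, 0, 0.2], "rotation": [0, 0, 1], "claw": 5},
    {"translation": [0, 0, 0.2], "rotation": [0, 0, 2.2], "claw": 5},
    {"translation": [0, 0, 0.2], "rotation": [0, 0, 3.4], "claw": 5},
    {"translation": [0, 0, 0.2], "rotation": [0, 0, 4.6], "claw": 5},
    {"translation": [0, 0, 0.2], "rotation": [0, 0, 5.8], "claw": 5}
  ]
}}

```text
clock: 11.45
tool_pos: [0.5439, 0.1412, 0.0534]
orientation: [180.0, -0.2, 28.5]
force: [0.6, -0.1, 7.1]
opening: 0.0118
gripper_force: 30.0
```

```bash
python3 - <<'E'
from h import *
for i in range(2):
    o=ctrl.get_obs(); print(o["tool_pos"].round(4),o["orientation"].round(2),o["force"].round(2),o["moment"].round(3)); ctrl.snapshot("top")
E
```

```text
[0.5439 0.1412 0.0534] [ 1.7997e+02 -1.6000e-01  2.8470e+01] [ 0.59 -0.07  7.12] [-0.396 -0.112  0.028]
[0.5439 0.1412 0.0534] [ 1.7997e+02 -1.6000e-01  2.8080e+01] [ 0.25 -0.36  7.52] [-0.312 -0.136  0.011]
```

Emit:
{"fn": "arm_command", "kwargs": {
  "steps": [
    {"translation": [0, 0, 0.2], "rotation": [0, 0, 1.2], "claw": 5},
    {"translation": [0, 0, 0.2], "rotation": [0, 0, 2.4], "claw": 5},
    {"translation": [0, 0, 0.2], "rotation": [0, 0, 3.6], "claw": 5},
    {"translation": [0, 0, 0.2], "rotation": [0, 0, 4.8], "claw": 5},
    {"translation": [0, 0, 0.2], "rotation": [0, 0, 6], "claw": 5}
  ]
}}

```text
clock: 12.05
tool_pos: [0.5443, 0.141, 0.0534]
orientation: [-180.0, -0.2, -1.5]
force: [2.7, -4.2, 8.1]
opening: 0.0117
gripper_force: 30.0
```

Emit:
{"fn": "arm_command", "kwargs": {
  "steps": [
    {"translation": [0, 0, 0], "rotation": [0, 0, 0.7], "claw": 5},
    {"translation": [0, 0, 0], "rotation": [0, 0, 1.4], "claw": 5},
    {"translation": [0, 0, 0], "rotation": [0, 0, 2.1], "claw": 5},
    {"translation": [0, 0, 0], "rotation": [0, 0, 2.1], "claw": 5}
  ]
}}

```text
clock: 12.45
tool_pos: [0.5444, 0.1409, 0.0534]
orientation: [-179.9, -0.2, -11.9]
force: [1.6, -2.3, 8.7]
opening: 0.0121
gripper_force: 30.0
```

```bash
python3 - <<'E'
from h import *
for i in range(2):
    o=ctrl.get_obs(); print(o["tool_pos"].round(4),o["orientation"].round(2),o["force"].round(2),o["moment"].round(3)); ctrl.snapshot("top")
E
```

```text
[0.5444 0.1409 0.0534] [-179.92   -0.18  -11.9 ] [ 1.55 -2.28  8.68] [-1.116 -0.765 -0.016]
[0.5443 0.141  0.0533] [-179.93   -0.18  -11.81] [ 1.32 -2.42  8.47] [-1.15  -0.763 -0.046]
```

Emit:
{"fn": "arm_command", "kwargs": {
  "steps": [
    {"translation": [0, 0, 0], "rotation": [0, 0, 0.6], "claw": 5},
    {"translation": [0, 0, 0], "rotation": [0, 0, 1.1], "claw": 5},
    {"translation": [0, 0, 0], "rotation": [0, 0, 1.1], "claw": 5},
    {"translation": [0, 0, 0], "rotation": [0, 0, 1.1], "claw": 5}
  ]
}}

```text
clock: 12.95
tool_pos: [0.5443, 0.141, 0.0533]
orientation: [-179.9, -0.2, -17.3]
force: [2.8, -2.2, 9.0]
opening: 0.0116
gripper_force: 30.0
```

```bash
python3 - <<'E'
from h import *
for i in range(2):
    o=ctrl.get_obs(); print(o["tool_pos"].round(4),o["orientation"].round(2),o["force"].round(2),o["moment"].round(3)); ctrl.snapshot("top")
E
```

```text
[0.5443 0.141  0.0533] [-1.7991e+02 -1.6000e-01 -1.7280e+01] [ 2.76 -2.19  8.96] [-0.977 -0.64   0.007]
[0.5443 0.141  0.0533] [-1.7991e+02 -1.6000e-01 -1.7290e+01] [ 2.54 -2.64  8.53] [-0.985 -0.562  0.018]
```

Emit:
{"fn": "arm_command", "kwargs": {
  "steps": [
    {"translation": [0.4, 1, 0], "rotation": [0, 0, 0], "claw": 5},
    {"translation": [0.4, 1, 0], "rotation": [0, 0, 0], "claw": 5},
    {"translation": [0.4, 1, -1], "rotation": [0, 0, 0], "claw": 5},
    {"translation": [0.4, 1, -2], "rotation": [0, 0, 0], "claw": 5},
    {"translation": [0.4, 1, -2], "rotation": [0, 0, 0], "claw": 5}
  ]
}}

```text
clock: 13.55
tool_pos: [0.5443, 0.1408, 0.0552]
orientation: [-179.8, -0.2, -17.3]
force: [1.3, 0.9, 5.9]
opening: 0.0116
gripper_force: 30.0
```

```bash
python3 - <<'E'
from h import *
for i in range(2):
    o=ctrl.get_obs(); print(o["tool_pos"].round(4),o["orientation"].round(2),o["force"].round(2),o["moment"].round(3)); ctrl.snapshot("top")
E
```

```text
[0.5443 0.1408 0.0552] [-1.7984e+02 -1.6000e-01 -1.7290e+01] [1.27 0.93 5.87] [ 0.594 -0.252 -0.046]
[0.5443 0.1408 0.0551] [-1.7984e+02 -1.6000e-01 -1.7290e+01] [0.49 2.11 6.68] [ 0.629 -0.257  0.004]
```

Emit:
{"fn": "arm_command", "kwargs": {
  "steps": [
    {"translation": [0, 0, -0.7], "rotation": [0, 0, 0], "claw": 5},
    {"translation": [0, 0, -1.4], "rotation": [0, 0, 0], "claw": 5},
    {"translation": [0, 0, -2], "rotation": [0, 0, 0], "claw": 5},
    {"translation": [0, 0, -2], "rotation": [0, 0, 0], "claw": 5}
  ]
}}

```text
clock: 14.05
tool_pos: [0.5441, 0.1405, 0.0569]
orientation: [-179.9, -0.1, -17.3]
force: [4.6, 3.1, 5.2]
opening: 0.0115
gripper_force: 30.0
```

```bash
python3 - <<'E'
from h import *
for i in range(2):
    o=ctrl.get_obs(); print(o["tool_pos"].round(4),o["orientation"].round(2),o["force"].round(2),o["moment"].round(3)); ctrl.snapshot("top")
E
```

```text
[0.5441 0.1405 0.0569] [-1.7987e+02 -1.3000e-01 -1.7300e+01] [4.58 3.15 5.21] [ 1.113 -1.66   0.   ]
[0.5441 0.1405 0.0568] [-1.7987e+02 -1.3000e-01 -1.7300e+01] [3.68 3.06 4.26] [ 1.133 -1.765 -0.042]
```

Emit:
{"fn": "arm_command", "kwargs": {
  "steps": [
    {"translation": [0.4, -0.5, 0], "rotation": [0, 0, 0], "claw": 5},
    {"translation": [0.4, -0.5, -0.7], "rotation": [0, 0, 0], "claw": 5},
    {"translation": [0.4, -0.5, -1.4], "rotation": [0, 0, 0], "claw": 5},
    {"translation": [0.4, -0.5, -1.4], "rotation": [0, 0, 0], "claw": 5}
  ]
}}

```text
clock: 14.55
tool_pos: [0.5441, 0.1404, 0.0575]
orientation: [-179.9, -0.1, -17.3]
force: [5.4, 2.3, 0.2]
opening: 0.0119
gripper_force: 30.0
```

```bash
python3 - <<'E'
from h import *
for i in range(2):
    o=ctrl.get_obs(); print(o["tool_pos"].round(4),o["orientation"].round(2),o["force"].round(2),o["moment"].round(3)); ctrl.snapshot("top")
E
```

```text
[0.5441 0.1404 0.0575] [-1.7993e+02 -7.0000e-02 -1.7320e+01] [5.41 2.25 0.15] [ 8.75e-01 -2.38e+00  2.00e-03]
[0.5441 0.1404 0.0575] [-1.7993e+02 -7.0000e-02 -1.7320e+01] [ 6.27  1.67 -0.98] [ 0.855 -2.332 -0.006]
```

Emit:
{"fn": "arm_command", "kwargs": {
  "steps": [
    {"translation": [0.5, -0.3, 0], "rotation": [0, 0, 0], "claw": 5},
    {"translation": [0.8, -0.3, 0], "rotation": [0, 0, 0], "claw": 5},
    {"translation": [0.8, -0.3, 0], "rotation": [0, 0, 0], "claw": 5}
  ]
}}

```text
clock: 14.95
tool_pos: [0.5442, 0.1404, 0.0574]
orientation: [-180.0, -0.0, -17.3]
force: [3.0, 3.7, 0.9]
opening: 0.0122
gripper_force: 30.0
```

```bash
python3 - <<'E'
from h import *
for i in range(2):
    o=ctrl.get_obs(); print(o["tool_pos"].round(4),o["orientation"].round(2),o["force"].round(2),o["moment"].round(3)); ctrl.snapshot("top")
E
```

```text
[0.5442 0.1404 0.0574] [-1.7997e+02 -1.0000e-02 -1.7330e+01] [2.99 3.67 0.87] [ 1.451 -1.458 -0.101]
[0.5442 0.1404 0.0575] [-1.7997e+02 -1.0000e-02 -1.7330e+01] [4.01 3.72 0.72] [ 1.447 -1.497  0.005]
```

Emit:
{"fn": "arm_command", "kwargs": {
  "steps": [
    {"translation": [0.3, -0.7, 0], "rotation": [0, 0, 0], "claw": 5},
    {"translation": [0.7, -1.2, 0], "rotation": [0, 0, 0], "claw": 5},
    {"translation": [0.7, -1.2, 0], "rotation": [0, 0, 0], "claw": 5}
  ]
}}

```text
clock: 15.35
tool_pos: [0.5442, 0.1405, 0.0572]
orientation: [179.9, 0.1, -17.3]
force: [2.1, 1.5, 2.4]
opening: 0.0122
gripper_force: 30.0
```

```bash
python3 - <<'E'
from h import *
for i in range(2):
    o=ctrl.get_obs(); print(o["tool_pos"].round(4),o["orientation"].round(2),o["force"].round(2),o["moment"].round(3)); s=ctrl.snapshot("top")
o,p,d=snap("wrist","w_in")
cv2.imwrite("pics/w_in_c.png",cv2.resize(p[150:350,170:470,::-1],None,fx=2.6,fy=2.6,interpolation=cv2.INTER_CUBIC))
E
```

```text
[0.5442 0.1405 0.0572] [ 1.7993e+02  7.0000e-02 -1.7340e+01] [2.12 1.5  2.37] [ 0.475 -0.448  0.005]
[0.5442 0.1404 0.0572] [ 1.7993e+02  7.0000e-02 -1.7350e+01] [0.89 1.31 1.24] [ 0.356 -0.427 -0.013]
```

View pics/w_in_c.png

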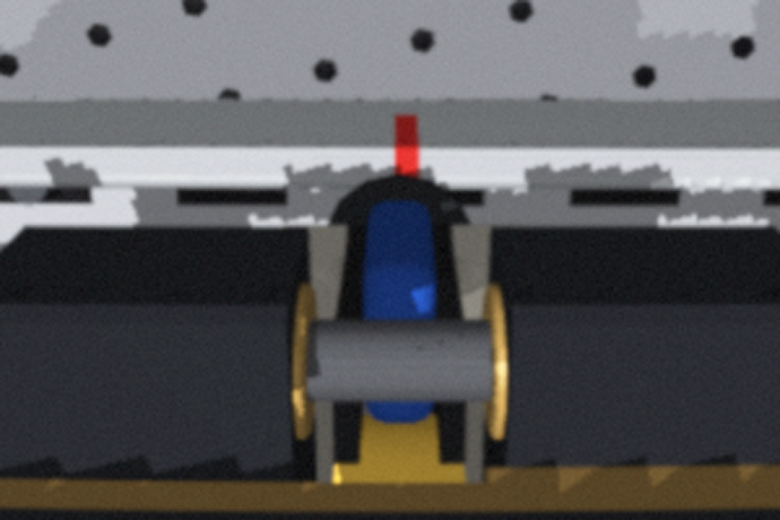

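The view shows the nut in the slot, its grip across the channel and its collar centre at column ~400. The red stroke is at 406, so the offset is ~1.3 mm, inside the stroke width. Next comes the tug.

Emit:
{"fn": "arm_command", "kwargs": {
  "steps": [
    {"translation": [0.3, -0.3, -0.7], "rotation": [0, 0, 0], "claw": 5},
    {"translation": [0.3, -0.3, -1.4], "rotation": [0, 0, 0], "claw": 5},
    {"translation": [0.3, -0.3, -2], "rotation": [0, 0, 0], "claw": 5},
    {"translation": [0.3, -0.3, -2], "rotation": [0, 0, 0], "claw": 5}
  ]
}}

```text
clock: 15.9
tool_pos: [0.5444, 0.1406, 0.0591]
orientation: [179.9, 0.1, -17.3]
force: [-1.2, -1.1, -2.4]
opening: 0.0119
gripper_force: 30.0
```

Emit:
{"fn": "arm_command", "kwargs": {
  "steps": [
    {"translation": [0, 0, -0.7], "rotation": [0, 0, 0], "claw": 5},
    {"translation": [0, 0, -1.4], "rotation": [0, 0, 0], "claw": 5},
    {"translation": [0, 0, -1.4], "rotation": [0, 0, 0], "claw": 5}
  ]
}}

```text
clock: 16.2
tool_pos: [0.5447, 0.1407, 0.0608]
orientation: [179.9, 0.1, -17.3]
force: [-2.7, -1.4, -1.5]
opening: 0.0121
gripper_force: 30.0
```

Emit:
{"fn": "arm_command", "kwargs": {
  "steps": [
    {"translation": [-0.4, 0.2, -0.5], "rotation": [0, 0, 0], "claw": 5},
    {"translation": [-0.4, 0.2, -1], "rotation": [0, 0, 0], "claw": 5},
    {"translation": [-0.4, 0.2, -1], "rotation": [0, 0, 0], "claw": 5}
  ]
}}

```text
clock: 16.5
tool_pos: [0.5447, 0.1408, 0.0617]
orientation: [180.0, 0.0, -17.3]
force: [-0.6, -3.6, -5.5]
opening: 0.0122
gripper_force: 30.0
```

Emit:
{"fn": "arm_command", "kwargs": {
  "steps": [
    {"translation": [0, 0, -0.5], "rotation": [0, 0, 0], "claw": 5},
    {"translation": [0, 0, -0.5], "rotation": [0, 0, 0], "claw": 5}
  ]
}}

```text
clock: 16.7
tool_pos: [0.5446, 0.1408, 0.0618]
orientation: [180.0, 0.0, -17.3]
force: [1.0, -4.6, -11.4]
opening: 0.0115
gripper_force: 30.0
```

Emit:
{"fn": "arm_command", "kwargs": {
  "steps": [
    {"translation": [0, 0.4, -0.3], "rotation": [0, 0, 0], "claw": 5},
    {"translation": [0, 0.4, -0.5], "rotation": [0, 0, 0], "claw": 5},
    {"translation": [0, 0.4, -0.5], "rotation": [0, 0, 0], "claw": 5}
  ]
}}

```text
clock: 17.0
tool_pos: [0.5446, 0.1407, 0.062]
orientation: [180.0, 0.0, -17.3]
force: [5.3, -2.6, -25.2]
opening: 0.0117
gripper_force: 30.0
```

```bash
python3 - <<'E'
from h import *
for i in range(2):
    o=ctrl.get_obs(); print(o["tool_pos"].round(4),o["force"].round(2)); s=ctrl.snapshot("top")
print(o["clock"])
E
```

```text
[0.5446 0.1407 0.062 ] [  5.34  -2.61 -25.21]
[0.5446 0.1407 0.062 ] [  4.62  -1.51 -24.41]
17.05
```

The pull overshot to 25 N, above the 20 N limit, so I'm backing off now.

Emit:
{"fn": "arm_command", "kwargs": {
  "steps": [
    {"translation": [0, 0, 0.4], "rotation": [0, 0, 0], "claw": 5},
    {"translation": [0, 0, 0.4], "rotation": [0, 0, 0], "claw": 5}
  ]
}}

```text
clock: 17.3
tool_pos: [0.5446, 0.1407, 0.062]
orientation: [180.0, 0.0, -17.3]
force: [4.2, -1.7, -23.8]
opening: 0.0118
gripper_force: 30.0
```

Emit:
{"fn": "arm_command", "kwargs": {
  "steps": [
    {"translation": [0, 0, 0.8], "rotation": [0, 0, 0], "claw": 5}
  ]
}}

```text
clock: 17.4
tool_pos: [0.5447, 0.1407, 0.0619]
orientation: [180.0, 0.0, -17.3]
force: [-0.0, -0.8, -12.2]
opening: 0.0119
gripper_force: 30.0
```

Emit:
{"fn": "arm_command", "kwargs": {
  "steps": [
    {"translation": [0, 0, 0], "rotation": [0, 0, 0], "claw": 5}
  ]
}}

```text
clock: 17.5
tool_pos: [0.5446, 0.1407, 0.0619]
orientation: [180.0, 0.0, -17.3]
force: [1.3, -1.7, -16.6]
opening: 0.0118
gripper_force: 30.0
```

Emit:
{"fn": "arm_command", "kwargs": {
  "steps": [
    {"translation": [0, 0, 0.15], "rotation": [0, 0, 0], "claw": 5}
  ]
}}

```text
clock: 17.6
tool_pos: [0.5447, 0.1407, 0.0619]
orientation: [180.0, 0.0, -17.3]
force: [0.9, -1.9, -13.2]
opening: 0.0118
gripper_force: 30.0
```

Emit:
{"fn": "arm_command", "kwargs": {
  "steps": [
    {"translation": [0, 0, 0.05], "rotation": [0, 0, 0], "claw": 5}
  ]
}}

```text
clock: 17.7
tool_pos: [0.5447, 0.1407, 0.0619]
orientation: [180.0, 0.0, -17.3]
force: [-0.6, -2.3, -13.8]
opening: 0.0119
gripper_force: 30.0
```

Emit:
{"fn": "arm_command", "kwargs": {
  "steps": [
    {"translation": [0, 0, -0.05], "rotation": [0, 0, 0], "claw": 5}
  ]
}}

```text
clock: 17.8
tool_pos: [0.5447, 0.1407, 0.0619]
orientation: [-180.0, 0.0, -17.3]
force: [-0.5, -2.1, -13.4]
opening: 0.0118
gripper_force: 30.0
```

Emit:
{"fn": "arm_command", "kwargs": {
  "steps": [
    {"translation": [0, 0, 0], "rotation": [0, 0, 0], "claw": 5}
  ]
}}

```text
clock: 17.9
tool_pos: [0.5447, 0.1407, 0.0619]
orientation: [180.0, 0.0, -17.3]
force: [-1.8, -1.8, -11.8]
opening: 0.0118
gripper_force: 30.0
```

Emit:
{"fn": "arm_command", "kwargs": {
  "steps": [
    {"translation": [0, 0, 0], "rotation": [0, 0, 0], "claw": 5}
  ]
}}

```text
clock: 18.0
tool_pos: [0.5447, 0.1407, 0.0618]
orientation: [180.0, 0.0, -17.3]
force: [-1.5, -2.0, -11.9]
opening: 0.0119
gripper_force: 30.0
```

Emit:
{"fn": "arm_command", "kwargs": {
  "steps": [
    {"translation": [0, 0, 0], "rotation": [0, 0, 0], "claw": 5},
    {"translation": [0, 0, 0], "rotation": [0, 0, 0], "claw": 5}
  ]
}}

```text
clock: 18.2
tool_pos: [0.5448, 0.1407, 0.0618]
orientation: [180.0, 0.0, -17.3]
force: [-2.0, -2.1, -8.7]
opening: 0.0119
gripper_force: 30.0
```

Emit:
{"fn": "arm_command", "kwargs": {
  "steps": [
    {"translation": [0, 0, 0], "rotation": [0, 0, 0], "claw": 5},
    {"translation": [0, 0, 0], "rotation": [0, 0, 0], "claw": 5}
  ]
}}

```text
clock: 18.4
tool_pos: [0.5448, 0.1407, 0.0618]
orientation: [180.0, 0.0, -17.3]
force: [-2.7, -1.5, -8.3]
opening: 0.0114
gripper_force: 30.0
```

Emit:
{"fn": "arm_command", "kwargs": {
  "steps": [
    {"translation": [0, 0, -0.25], "rotation": [0, 0, 0], "claw": 5}
  ]
}}

```text
clock: 18.5
tool_pos: [0.5447, 0.1407, 0.0618]
orientation: [180.0, 0.0, -17.3]
force: [-1.4, -0.7, -12.8]
opening: 0.0118
gripper_force: 30.0
```

Emit:
{"fn": "arm_command", "kwargs": {
  "steps": [
    {"translation": [0, 0, 0], "rotation": [0, 0, 0], "claw": 5}
  ]
}}

```text
clock: 18.6
tool_pos: [0.5447, 0.1407, 0.0618]
orientation: [180.0, 0.0, -17.3]
force: [-2.6, -2.8, -9.6]
opening: 0.0119
gripper_force: 30.0
```

Emit:
{"fn": "arm_command", "kwargs": {
  "steps": [
    {"translation": [0, 0, 0], "rotation": [0, 0, 0], "claw": 5}
  ]
}}

```text
clock: 18.7
tool_pos: [0.5447, 0.1407, 0.0618]
orientation: [180.0, 0.0, -17.3]
force: [-1.9, -1.9, -10.0]
opening: 0.0119
gripper_force: 30.0
```

Emit:
{"fn": "arm_command", "kwargs": {
  "steps": [
    {"translation": [0, 0, -0.25], "rotation": [0, 0, 0], "claw": 5}
  ]
}}

```text
clock: 18.8
tool_pos: [0.5447, 0.1407, 0.0619]
orientation: [180.0, 0.0, -17.3]
force: [-1.6, -1.5, -15.1]
opening: 0.0118
gripper_force: 30.0
```

Emit:
{"fn": "arm_command", "kwargs": {
  "steps": [
    {"translation": [0, 0, 0], "rotation": [0, 0, 0], "claw": 5}
  ]
}}

```text
clock: 18.9
tool_pos: [0.5447, 0.1407, 0.0619]
orientation: [180.0, 0.0, -17.3]
force: [-1.5, -1.6, -14.2]
opening: 0.0119
gripper_force: 30.0
```

Emit:
{"fn": "arm_command", "kwargs": {
  "steps": [
    {"translation": [0, 0, 0], "rotation": [0, 0, 0], "claw": 5}
  ]
}}

```text
clock: 19.0
tool_pos: [0.5447, 0.1407, 0.0619]
orientation: [180.0, 0.0, -17.3]
force: [-1.4, -1.8, -13.6]
opening: 0.0117
gripper_force: 30.0
```

Emit:
{"fn": "arm_command", "kwargs": {
  "steps": [
    {"translation": [0, 0, -0.05], "rotation": [0, 0, 0], "claw": 5},
    {"translation": [0, 0, -0.05], "rotation": [0, 0, 0], "claw": 5}
  ]
}}

```text
clock: 19.2
tool_pos: [0.5447, 0.1406, 0.0619]
orientation: [180.0, 0.0, -17.3]
force: [-1.1, -1.3, -15.6]
opening: 0.0115
gripper_force: 30.0
```

Emit:
{"fn": "arm_command", "kwargs": {
  "steps": [
    {"translation": [0, 0, 0], "rotation": [0, 0, 0], "claw": 5},
    {"translation": [0, 0, 0], "rotation": [0, 0, 0], "claw": 5}
  ]
}}

```text
clock: 19.4
tool_pos: [0.5447, 0.1407, 0.0619]
orientation: [180.0, 0.0, -17.3]
force: [-0.0, -1.4, -17.5]
opening: 0.0118
gripper_force: 30.0
```

Emit:
{"fn": "arm_command", "kwargs": {
  "steps": [
    {"translation": [0, 0, 0], "rotation": [0, 0, 0], "claw": 5},
    {"translation": [0, 0, 0], "rotation": [0, 0, 0], "claw": 5}
  ]
}}

```text
clock: 19.6
tool_pos: [0.5447, 0.1407, 0.0619]
orientation: [180.0, 0.0, -17.3]
force: [0.5, -2.3, -19.3]
opening: 0.0117
gripper_force: 30.0
```

The tug held between 13.6 and 17.5 N for 0.6 s and was climbing, so I'm easing off and then releasing.

Emit:
{"fn": "arm_command", "kwargs": {
  "steps": [
    {"translation": [0, 0, 0.6], "rotation": [0, 0, 0], "claw": 5},
    {"translation": [0, 0, 1.2], "rotation": [0, 0, 0], "claw": 5},
    {"translation": [0, 0, 1.4], "rotation": [0, 0, 0], "claw": 5},
    {"translation": [0, 0, 1.4], "rotation": [0, 0, 0], "claw": 5}
  ]
}}

```text
clock: 20.0
tool_pos: [0.545, 0.1407, 0.0618]
orientation: [-180.0, -0.0, -17.3]
force: [-4.1, -1.7, -5.3]
opening: 0.0117
gripper_force: 30.0
```

```bash
python3 - <<'E'
from h import *
for i in range(2):
    o=ctrl.get_obs(); print(o["tool_pos"].round(4),o["force"].round(2),o["moment"].round(3)); s=ctrl.snapshot("top")
E
```

```text
[0.545  0.1407 0.0618] [-4.07 -1.71 -5.29] [-0.589  1.875 -0.068]
[0.545  0.1408 0.0618] [-4.58 -1.17 -5.36] [-0.641  1.949 -0.022]
```

Emit:
{"fn": "arm_command", "kwargs": {
  "steps": [
    {"translation": [-0.4, 0.2, 0.5], "rotation": [0, 0, 0], "claw": 5},
    {"translation": [-0.8, 0.2, 0.9], "rotation": [0, 0, 0], "claw": 5},
    {"translation": [-0.8, 0.2, 0.9], "rotation": [0, 0, 0], "claw": 5}
  ]
}}

```text
clock: 20.4
tool_pos: [0.5452, 0.1411, 0.0614]
orientation: [-179.9, -0.1, -17.3]
force: [-3.6, -2.1, 1.3]
opening: 0.0117
gripper_force: 30.0
```

```bash
python3 - <<'E'
from h import *
for i in range(2):
    o=ctrl.get_obs(); print(o["tool_pos"].round(4),o["orientation"].round(2),o["force"].round(2),o["moment"].round(3)); s=ctrl.snapshot("top")
E
```

```text
[0.5452 0.1411 0.0614] [-1.7992e+02 -1.3000e-01 -1.7280e+01] [-3.58 -2.07  1.34] [-1.144  1.321 -0.034]
[0.5452 0.1411 0.0613] [-1.7992e+02 -1.3000e-01 -1.7280e+01] [-3.6  -3.13  1.97] [-1.33   1.181 -0.031]
```

Emit:
{"fn": "arm_command", "kwargs": {
  "steps": [
    {"translation": [-0.4, 0.6, 0], "rotation": [0, 0, 0], "claw": 5},
    {"translation": [-0.7, 1.2, 0], "rotation": [0, 0, 0], "claw": 5},
    {"translation": [-0.7, 1.2, 0], "rotation": [0, 0, 0], "claw": 5}
  ]
}}

```text
clock: 20.8
tool_pos: [0.5449, 0.1409, 0.0609]
orientation: [-179.8, -0.2, -17.3]
force: [2.9, -0.7, 2.2]
opening: 0.0117
gripper_force: 30.0
```

```bash
python3 - <<'E'
from h import *
for i in range(2):
    o=ctrl.get_obs(); print(o["tool_pos"].round(4),o["orientation"].round(2),o["force"].round(2),o["moment"].round(3)); s=ctrl.snapshot("top")
E
```

```text
[0.5449 0.1409 0.0609] [-179.83   -0.18  -17.29] [ 2.93 -0.67  2.2 ] [-0.092 -1.106 -0.032]
[0.5449 0.1409 0.0608] [-1.7984e+02 -1.7000e-01 -1.7290e+01] [3.71 0.49 2.16] [-0.006 -1.334  0.031]
```

Forces are small, so I'm opening.

Emit:
{"fn": "arm_command", "kwargs": {
  "steps": [
    {"translation": [0.3, 0, 0], "rotation": [0, 0, 0], "claw": 14},
    {"translation": [0.3, 0, 0], "rotation": [0, 0, 0], "claw": 30},
    {"translation": [0.3, 0, 0], "rotation": [0, 0, 0], "claw": 40},
    {"translation": [0.3, 0, 0], "rotation": [0, 0, 0], "claw": 40},
    {"translation": [0.3, 0, 0], "rotation": [0, 0, 0], "claw": 40}
  ]
}}

```text
clock: 21.4
tool_pos: [0.5429, 0.1395, 0.0596]
orientation: [180.0, 0.0, -17.3]
force: [0.0, -0.6, 0.1]
opening: 0.0379
gripper_force: 0.0
```

Emit:
{"fn": "arm_command", "kwargs": {
  "steps": [
    {"translation": [0, 0, -20], "rotation": [0, 0, 0], "claw": 40},
    {"translation": [0, 0, -60], "rotation": [0, 0, 0], "claw": 40},
    {"translation": [0, 0, -100], "rotation": [0, 0, 0], "claw": 40},
    {"translation": [-40, 0, -110], "rotation": [0, 0, 0], "claw": 40},
    {"translation": [-40, 0, -110], "rotation": [0, 0, 0], "claw": 40}
  ]
}}

```text
clock: 21.9
tool_pos: [0.5033, 0.1523, 0.1722]
orientation: [-179.8, -0.1, -17.3]
force: [-0.2, -0.5, 0.5]
opening: 0.0401
gripper_force: 0.0
```

```bash
python3 - <<'E'
from h import *
o,p,d=snap("wrist","w_end"); print(o["tool_pos"],o["orientation"],o["force"])
C=cloud("wrist",d,o);hsv=cv2.cvtColor(p,cv2.COLOR_RGB2HSV)
m=cv2.inRange(hsv,(100,120,40),(130,255,255)); m[235:]=0
k,l,s,c=cv2.connectedComponentsWithStats(m)
for i in range(1,k):
    if s[i,4]>20: q=C[l==i]; print(c[i].round(1),s[i],np.median(q,0).round(4),np.percentile(q[:,2],97).round(4))
cv2.imwrite("pics/w_end_c.png",cv2.resize(p[60:260,170:490,::-1],None,fx=2.5,fy=2.5,interpolation=cv2.INTER_CUBIC))
E
```

```text
[0.50329161 0.1523449  0.17221052] [-1.79814455e+02 -7.85707841e-02 -1.73025498e+01] [-0.17957537 -0.51340223  0.53667456]
[321.7 132.8] [313 124  19  20 289] [0.554  0.1386 0.089 ] 0.0908
[494.  145.1] [469 136  57  22 800] [0.5079 0.0231 0.0832] 0.0874
[321.6 160.4] [313 151  18  17 205] [0.5355 0.1448 0.0893] 0.091
```

View pics/w_end_c.png

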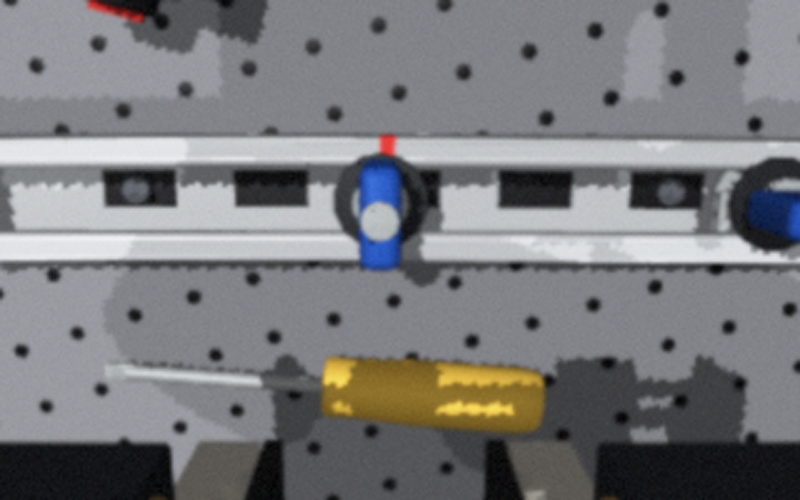

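The nut stands turned across the slot, square like its fellow. Its shank is at crop (380,222), the collar centre at column ~380 and the red stroke at 388. I'll check the offset numerically.

```bash
python3 - <<'E'
from h import *
z=np.load("pics/w_end.npz");p,d=z["p"],z["d"]; o=ctrl.get_obs()
hsv=cv2.cvtColor(p,cv2.COLOR_RGB2HSV);C=cloud("wrist",d,o)
m=cv2.inRange(hsv,(0,90,60),(10,255,255))|cv2.inRange(hsv,(170,90,60),(180,255,255)); m[:105]=0;m[180:]=0;m[:,:300]=0;m[:,345:]=0
v,u=np.nonzero(m); r=onplane("wrist",[[u.mean(),v.mean()]],.041,o)[0]
w=np.zeros_like(m);w[110:175,305:345]=255
sh=w&cv2.inRange(C[...,2].astype(np.float32),.08,.1)&cv2.inRange(hsv,(0,0,100),(180,90,255));v,u=np.nonzero(sh);n=onplane("wrist",[[u.mean(),v.mean()]],.092,o)[0]
co=w&cv2.inRange(C[...,2].astype(np.float32),.036,.05)&cv2.inRange(hsv,(0,0,0),(180,255,75)); q=C[co>0]
v,u=np.nonzero(co); print("collar cols",u.min(),u.max(),"y-extent centre")
t=np.array([.299,.954]); nn=np.array([.954,-.299])
print("red",r,"shank",n,"z",C[sh>0][:,2].mean(),"along",(n-r)[:2]@t*1e3)
M=np.array([.5438,.1400]); print("vs mark: along",(n[:2]-M)@t*1e3,"across",(n[:2]-M)@nn*1e3)
qs=(q[:,:2]-r[:2])@t*1e3; print("collar along rel red",np.percentile(qs,[1,99]),len(q))
E
```

```text
collar cols 305 341 y-extent centre
red [0.5616819  0.13414774 0.041     ] shank [0.5447527  0.14167299 0.092     ] z 0.0911510897775132 along 2.117260262041152
vs mark: along 1.8808905415454198 across 0.40864833198636635
collar along rel red [-13.64755389  16.13511705] 401
```

```bash
python3 -c "
from plant import ctrl
print(ctrl.close_job())"
```

```text
the job is handed in; nothing more can be done
None
```

The nut is fitted, turned across and seated about 2 mm from the red mark, and a 13.6–17.5 N tug held for about 0.6 s, but an earlier tug overshot to about 25 N for roughly 0.3–0.4 s, breaking the 20 N limit; job handed in.

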